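Isolate the burn-in station, fit a power module under its contact arm, re-energise

ROBOT

A 6-joint arm with a two-finger parallel gripper is mounted at the origin on a cart in front of the work surface, level with it; the furniture and walls round the work are solid. World frame = base frame: x ahead of the robot, y to its left, z up, the work surface at z = 0. Lengths are in m, angles in rad, forces in N, time in s.
With the tool pointing down it reaches from about 0.25 to 0.775 m from the base axis. Payload 4 kg.
Tool frame: the origin (TCP) lies between the finger pads; the fingertips stand 14 mm ahead of it and the grasp point (between the pads) lies 5 mm behind it (ctrl.tcp_to_tips is the z of the fingertips in the tool frame, in m); z points along the fingers, y is the line along which they close (so a half turn about z gives the same grasp; the last joint's range is limited). The gripper opens to 94 mm and grips with 3 to 60 N. Pads are 16 mm wide; open, the fingers measure 119 mm over their backs; the gripper's body (75 mm by 177 mm) begins 78 mm behind the grasp point.
Start: joints at [-1.271, 0.087, 1.371, -0, 1.684, -0.103], TCP at [0.216, -0.506, 0.22] pointing down, gripper open.
Joint ranges: [-3.1, 3.1], [-0.76, 2.03], [0.27, 2.55], [-1.08, 4.22], [0.17, 2.65], [-2.57, 2.57]. Speed limits (rad/s): [2.79, 2.79, 3.14, 3.14, 3.14, 3.14].

INTERFACE

Orientations are given as a unit quaternion [x, y, z, w].
In Python, from cell import ctrl gives the robot as it stands.
- The arm moves only by the tool move_arm, never from a script. Its argument "deltas" is a list of rows, each a list of 5 numbers: the closure, from 0 (fully open) to 1 (shut), then the shift along the tool's x, y, z in units of 0.2 m (1.0 is 0.2 m), then the turn about the tool's z in units of pi/4 rad (1.0 is pi/4 rad). In form: [[fingers, x, y, z, spin], ...]. A call has 1 to 10 rows; each row is the pose to reach, as a shift and turn from the pose commanded when the call began, along the tool's axes at that moment; what a row does not reach only later rows make up. A row lasts 1/8 s, in which the tool goes at most 62.5 mm and 10.7 degrees, less where a joint would pass 70% of its speed; a pose out of reach is approached as far as the arm can. A call with a number of a shift or a turn outside -1 to 1 is refused whole. A call with a gripper value outside its range is refused whole. The fingers move at their own pace and stop on an object; "squeeze" is the grip in N (left out, the last holds). Time passes only in rows, so rows that repeat a pose let the fingers close. It gives the time, the measured TCP pose, the force, the opening and the grip force at its end, in the units of the state.
- ctrl.get_obs(): the state, without advancing time (a new reading comes with each control period).
- ctrl.snapshot(name): name is "scene" or "top" or "wrist"; returns a dict with "image" (384x512x3 uint8, red, green, blue), "z_map" (384x512 float32, m along the optical axis (not along the pixel's ray), 0 where there is no reading), "fov_y" (degrees; the focal length in pixels is half the picture's height over the tangent of half this angle, whatever the lens; pixels are square), "cx", "cy" (the principal point, pixels), "rvec" (rotation vector, rad) and "tvec" (3), from world to camera coordinates, as OpenCV has them; the wrist camera has in their place "tool_from_camera" (4x4, takes a point from camera to tool coordinates, whose origin is the TCP and whose axes are the flange's). Camera axes: x right, y down, z forward; pixel columns grow to the right and rows downward; lengths in m; the calibration is good to about 2 mm. A picture is of the moment at which its call begins: read the wrist's pose just before it.
- ctrl.sign_off(): hands the job in; it is judged then, once.
The state is a dict: "t": time; "joint_positions": joint angles; "qd": joint speeds; "joint_efforts": joint torques, N m; "ee_pos": TCP position; "orientation": TCP orientation; "contact_force": force on the tool from outside, world axes, zero at the start; "torque": the same for the moment, N m; "grip_width": finger opening in m; "grasp_force": force on a finger pad.
Only numpy, scipy, OpenCV 4.12 (cv2) and the standard library are available. Lean on these libraries where they do the work, as an engineer would, in place of code of your own. Each camera call takes 0.05 s, during which the arm holds its last target. There are 200 camera calls.

TASK

Fit the power module (green board with a finned heat sink) to the test station, working dead: first throw the station's breaker toggle off (toward the robot), then lay the module flat on the empty bed, bare contact end first, and slide it under the sprung contact arm until it is fully home against the stop. Only then throw the breaker back on and let go of everything; leave the other things on the bench where they lie.

Things in the scene. Friction and masses are not known exactly. Their poses are not given: they have to be found in the camera images.
- station: Grey test station fixed to the bench, 190 x 190 mm, deck 22 mm high. Origin: centre of its underside, on the bench; x points away from the robot (the sliding direction), y left, z up. Its left half carries the nest (centre line y = +42 mm), its right half the breaker (centre line y = -50 mm): a black moulded case 132 x 72 mm with a grey nose 62 mm long, highest at z = 84 mm.
- nest_mouth (a point): Middle of the guides' open mouth on the bed's top, station x = -27, y = 42, z = 34 mm; axes as the station's. The aluminium bed is 84 mm wide and runs from station x = -90 to +58 mm. Two steel guides stand 8 mm above it: 77 mm apart at this mouth, narrowing to 64 mm at x = 5 mm, then straight to x = 50 mm.
- nest_stop (a point): Middle of the front face of the stop bar at the bed's far end, on the bed's top: station x = 50, y = 42, z = 34 mm; the bar is 8 mm high, and the module's leading edge meets it. Behind it, at x = 68, z = 44 mm, is the contact arm's hinge pin between two cheeks that reach z = 56 mm.
- nest_home (a point): Point on the top of the bed where the module's origin is when the module is home; station x = -2.5, y = 42, z = 34 mm; axes as the station's.
- contact_nose (a point): Lowest point of the contact arm's black rounded nose, 48 mm wide; at rest 3 mm above the bed at station x = 30 mm. From the nose a steel lip, also 48 mm wide, rises at 25 degrees toward the robot to z = 48 mm at station x = 5 mm, so that the module's 6 mm edge pushed against it lifts the arm.
- contact_arm (a joint): Angle of the contact arm, rad: 0 down at rest, grows as the nose lifts (38 mm from pin to nose); about 0.08 with the module's board under it. A spring presses the nose down with about 4.5 N; lip, nose and bed are slippery (friction about 0.2), so entering takes a push of about 7 N and sliding on 1 to 3 N, unless the module is also pressed down; the stop is rigid.
- toggle (a joint): Angle of the breaker's toggle, rad: 0 = on, leaning 0.45 rad away from the robot (station +x); 0.9 = off, leaning 0.45 rad toward the robot. It starts on. An over-centre spring throws it to the nearer end stop; the middle is 0.45. It takes about 4 to 5 N at the tip to move it out of an end.
- toggle_pivot (a point): Axis of the toggle (along station y), at station x = 0, y = -50, z = 69 mm, 15 mm below the top of the breaker's nose.
- toggle_tip (a point): Middle of the tip of the toggle, 60 mm from the pivot. The toggle is a black bar 11 mm thick (along its swing) and 23 mm wide (along station y).
- module: Loose power module, about 250 g: a plate with a green board, 105 x 60 x 6 mm, one half carrying a finned aluminium heat sink. Origin: centre of the underside; x points to the bare end with six brass contact strips, which goes under the arm. The board ahead of the heat sink is clear (parts up to 9 mm high only at x = 1 to 11 mm).
- heat_sink_top (a point): Centre of the top of the module's heat sink, at module x = -28, y = 0, z = 40 mm. The heat sink is 44 mm long (module x = -50 to -6 mm) and 40 mm wide (y = -20 to 20 mm), from 6 to 40 mm above the underside; grip it across its width.
- multimeter: Bystander: black and yellow hand multimeter, 146 x 76 x 47 mm, lying; origin centre of underside.
- solder: Bystander: reel of solder, 60 mm across, 46 mm high.
- tape: Bystander: roll of black tape, 62 mm across, 19 mm high.
- paste: Bystander: small round pot with a white cap, 34 mm across, 46 mm high.
- terminals: Bystander: white screw-terminal strip, 58 x 17 x 15 mm, lying right of the station.
- cutters: Bystander: side cutters with red grips, 139 mm long, 10 mm high, lying near the bench's front edge on the right.

How it is judged:
On the way, in this order (a step that is already met when the one before it is completed fails the run):
1. the breaker toggle is thrown off (value of joint toggle above 0.8 rad), for 0.2 s.
2. with the breaker off, the module lies flat on the bed under the contact arm, home against the stop (x of module in the frame of nest_home above -0.003 m and y of module in the frame of nest_home between -0.004 and 0.004 m and z of module in the frame of nest_home below 0.002 m and angle between the x axis of module and the x axis of station, either way round below 0.06 rad and angle between module's own z axis and vertical below 0.05 rad and value of joint contact_arm above 0.03 rad and value of joint toggle above 0.8 rad and linear speed of module below 0.02 m/s), for 0.3 s.
At the end, for the whole second after the job is handed in: The module lies flat on the bed within 3 mm of the stop, between the guides (within 4 mm of the centre line, 0.06 rad), at rest, with the contact arm lifted by it and pressing on it, and the breaker toggle is on (within 0.1 rad of its end) (x of module in the frame of nest_home above -0.003 m and y of module in the frame of nest_home between -0.004 and 0.004 m and z of module in the frame of nest_home below 0.002 m and angle between the x axis of module and the x axis of station, either way round below 0.06 rad and angle between module's own z axis and vertical below 0.05 rad and value of joint contact_arm above 0.03 rad and value of joint toggle below 0.1 rad and linear speed of module below 0.02 m/s); the robot touches nothing.
It fails at once if the module is pushed under the contact arm while the breaker is on (value of joint toggle below 0.4 rad and value of joint contact_arm above 0.02 rad and x of module in the frame of nest_home between -0.06 and -0.006 m and horizontal distance between module and nest_home below 0.06 m).
It fails at once if a bystander (multimeter, reel of solder, tape, small pot, terminal strip or cutters) is moved more than 3 cm (distance of any of multimeter, paste, terminals, cutters, solder, tape from where it was at the start of the episode above 0.03 m).
It also fails if it takes over 51 s, if anything falls off the work surface, if the arm or the gripper's body presses on something with over 40 N, if the wrist force passes 120 N, or if a joint passes its speed limit or range.

## Working session

There is one attempt and no reset: what is moved stays moved. The work goes in short steps, Python scripts to look and compute and a tool call to move; the robot and the scene stay as the last step left them, time stands still between calls to the robot, and variables do not carry over. Pictures are saved under pics/ and viewed, at most 10 in all, crops included, and the job is handed in when it is done.

Besides the shell and the picture viewer there is one more tool, called after "Call:" by a JSON object that holds its "method" and its "body", one argument or row to a line. move_arm: Moves the arm, as the interface text tells. Shifts and turns lie within -1 to 1; 1 stands for 0.2 m of shift or pi/4 rad of turn. Its arguments: {"type":"object","properties":{"deltas":{"type":"array","items":{"type":"array","items":{"type":"number"}}},"squeeze":{"type":"number"}},"required":["deltas"]}

```bash
mkdir -p pics; ls; cat > h.py <<'E'
import numpy as np, cv2
from cell import ctrl
from scipy.spatial.transform import Rotation as R
def snap(n):
    o=ctrl.get_obs(); s=ctrl.snapshot(n); im=s["image"]; h,w=im.shape[:2]
    f=h/2/np.tan(np.radians(s["fov_y"])/2); K=np.array([[f,0,s["cx"]],[0,f,s["cy"]],[0,0,1]])
    if n=="wrist":
        T=np.eye(4);T[:3,:3]=R.from_quat(o["orientation"]).as_matrix();T[:3,3]=o["ee_pos"]
        T=T@np.array(s["tool_from_camera"]); 
    else:
        T=np.eye(4);Rm=cv2.Rodrigues(np.array(s["rvec"],float))[0];T[:3,:3]=Rm.T;T[:3,3]=-Rm.T@np.array(s["tvec"]).ravel()
    v,u=np.mgrid[:h,:w]; z=s["z_map"]; ok=z>0
    P=np.stack([(u-K[0,2])/f*z,(v-K[1,2])/f*z,z],-1)@T[:3,:3].T+T[:3,3]
    P[~ok]=np.nan
    return dict(im=im,K=K,T=T,P=P,o=o)
def ray(s,u,v,z):
    d=s["T"][:3,:3]@np.array([(u-s["K"][0,2])/s["K"][0,0],(v-s["K"][1,2])/s["K"][1,1],1]); c=s["T"][:3,3]
    return c+d*(z-c[2])/d[2]
def save(s,name,crop=None,k=1):
    im=s["im"]
    if crop: a,b,c,d=crop; im=im[b:d,a:c]
    cv2.imwrite("pics/"+name,cv2.resize(im[...,::-1],None,fx=k,fy=k))
E
python3 - <<'E'
from h import *
for n in("scene","top"):
    s=snap(n); save(s,n+"0.png",k=1.5); print(n,s["T"][:3],s["K"][0,0])
    np.savez(n+"0.npz",**{k:s[k] for k in("im","K","T","P")})
print(ctrl.get_obs())
E
```

```text
pics
scene [[-0.65428998 -0.58425853  0.48015267 -0.0452452 ]
 [-0.75619936  0.49858174 -0.42376736  0.51561963]
 [ 0.00819434 -0.64035788 -0.76803297  0.95130171]] 431.2606689868726
top [[ 0.02331943 -0.99574187  0.08918703  0.39362675]
 [-0.99945569 -0.02530244 -0.02116858  0.0585878 ]
 [ 0.0233351  -0.08864485 -0.99578992  1.17305315]] 393.8490034245498
{'t': 0.1, 'joint_positions': array([-1.27112037e+00,  8.78950334e-02,  1.37207571e+00, -1.67852658e-06,
        1.68357257e+00, -1.03126390e-01]), 'qd': array([ 8.97695194e-04, -3.18829722e-03, -4.70142101e-03,  1.19243508e-05,
       -2.91756862e-04,  1.64786873e-04]), 'joint_efforts': array([ 2.17317625e-03, -3.41251302e+01, -3.03300941e+01,  7.20569585e-02,
        3.03614361e-02, -9.17150123e-05]), 'ee_pos': array([ 0.21544747, -0.50555773,  0.21842747]), 'orientation': array([ 9.79786798e-01,  2.00042193e-01, -9.65260349e-05, -9.70541117e-04]), 'contact_force': array([-0.32642229, -0.12224133, -0.93598245]), 'torque': array([ 0.01012508, -0.02921351, -0.04762292]), 'grasp_force': 0.0, 'grip_width': 0.09387988383046744}
```

View pics/top0.png

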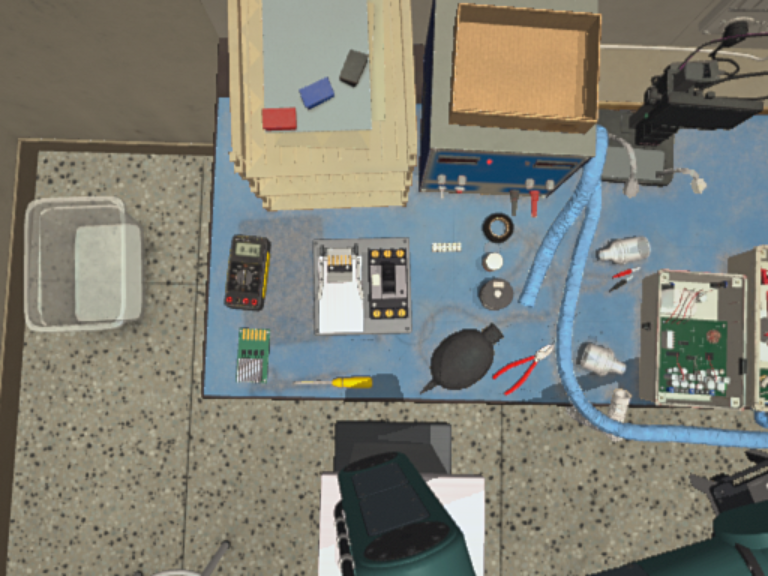

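View pics/scene0.png

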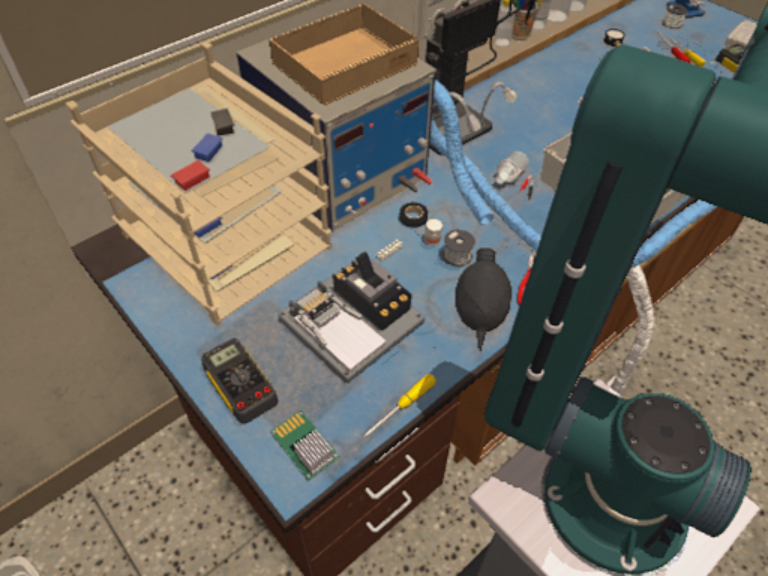

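The top view shows the station around (362,285) with its nest on the left, and the module around (253,355) with its contacts pointing away from the robot. The toggle is upright near (390,275). Next I measure these.

```bash
python3 - <<'E'
from h import *
for n in("top","scene"):
    d=np.load(n+"0.npz"); s={k:d[k] for k in d}; P=s["P"]; im=s["im"]; x,y,z=P[...,0],P[...,1],P[...,2]
    print(n,"bench z",np.nanmedian(z[(abs(x-.4)<.03)&(abs(y-.3)<.2)]))
    # station
    m=(z>.016)&(z<.14)&(x>.22)&(x<.62)&(y>-.1)&(y<.27)
    nl,lab,st,ce=cv2.connectedComponentsWithStats(m.astype(np.uint8))
    i=1+np.argmax(st[1:,4]); q=P[lab==i]
    r=cv2.minAreaRect(q[:,:2].astype(np.float32)*1000); print("station",r,st[i])
    # nominal pixels of outline via deck plane
    c,_=cv2.findContours((lab==i).astype(np.uint8),cv2.RETR_EXTERNAL,cv2.CHAIN_APPROX_NONE)
    g=np.array([ray(s,u,v,.022)[:2] for u,v in c[0][:,0]]); print(" deckplane",cv2.minAreaRect(g.astype(np.float32)*1000))
    # module
    hsv=cv2.cvtColor(im,cv2.COLOR_RGB2HSV); box=(x>.15)&(x<.4)&(y>.2)&(y<.45)
    g=(box&(z>.003)&(z<.1)).astype(np.uint8); nl,lab,st,ce=cv2.connectedComponentsWithStats(g)
    for i in range(1,nl):
        if st[i,4]>150:
            q=P[lab==i]; qb=q[q[:,2]<.02]; print("comp",ce[i],st[i,4],"all",cv2.minAreaRect(q[:,:2].astype(np.float32)*1000))
            qt=q[(q[:,2]>.033)]; print("  zmax",np.percentile(q[:,2],98), "top",len(qt),cv2.minAreaRect(qt[:,:2].astype(np.float32)*1000) if len(qt)>5 else 0)
    g=((hsv[...,0]>40)&(hsv[...,0]<85)&(hsv[...,1]>90)&box).astype(np.uint8)
    pts=np.argwhere(g)[:,::-1]; w=np.array([ray(s,u,v,.006)[:2] for u,v in pts]); print("green",len(pts),cv2.minAreaRect(w.astype(np.float32)*1000))
    # toggle tip
    m=(z>.1)&(x>.3)&(x<.6)&(y>-.05)&(y<.15); q=P[m]; print("toggle",len(q),q.mean(0) if len(q) else 0,q.min(0),q.max(0))
E
```

```text
top bench z 0.002965964094865825
station ((517.8649291992188, 89.11986541748047), (190.32969665527344, 190.1079864501953), 2.9720680713653564) [ 209  158   66   66 4124]
 deckplane ((517.4027099609375, 88.90843200683594), (189.44593811035156, 189.41900634765625), 2.974111795425415)
comp [167.53255814 244.14767442] 860 all ((346.3939514160156, 305.38720703125), (104.78555297851562, 169.8616485595703), 1.3536914587020874)
  zmax 0.041965403978737645 top 156 ((349.0279235839844, 299.4863586425781), (43.05310821533203, 40.60675048828125), 0.25493234395980835)
green 193 ((362.5112609863281, 298.14251708984375), (72.86766815185547, 56.1908073425293), 1.3492035865783691)
toggle 69 [0.53913599 0.04039378 0.11741836] [0.52696389 0.03040899 0.10106182] [0.54936596 0.0500569  0.1265235 ]
scene bench z 0.002907344250687338
station ((518.5657348632812, 90.97490692138672), (190.8634033203125, 189.77420043945312), 3.213489294052124) [ 185  168   98   85 4370]
 deckplane ((520.9056396484375, 77.22835540771484), (198.83741760253906, 221.44894409179688), 2.4247913360595703)
comp [237.46448087 283.90163934] 183 all ((351.3869323730469, 215.31793212890625), (102.87066650390625, 37.24039077758789), 12.791099548339844)
  zmax 0.008157762383006853 top 0 0
comp [205.54283427 303.42914331] 1249 all ((350.5767517089844, 309.0022277832031), (99.92304992675781, 158.93585205078125), 0.7331289052963257)
  zmax 0.04232251265144795 top 243 ((350.7905578613281, 300.626220703125), (41.22438430786133, 44.478965759277344), 88.03086853027344)
green 194 ((364.3073425292969, 300.26116943359375), (57.883544921875, 75.2627182006836), 88.51567077636719)
toggle 98 [0.53823783 0.04285216 0.11408491] [0.52957176 0.02950178 0.100207  ] [0.55074025 0.0534511  0.12754533]
```

```bash
cat >> h.py <<'E'
SC=np.array([.518,.090]); SY=np.radians(3.0)
def st(x,y):
    c,s=np.cos(SY),np.sin(SY); return SC+[c*x-s*y,s*x+c*y]
def go(xy,z,yaw,cmd=None):
    "units for move_arm from current pose (tool x heading = yaw)"
    o=ctrl.get_obs(); M=R.from_quat(o["orientation"]).as_matrix(); p=o["ee_pos"] if cmd is None else np.array(cmd)
    d=M.T@(np.array([*xy,z])-p); h=np.arctan2(M[1,0],M[0,0])
    print("at",p.round(4),"yaw",np.degrees(h).round(2),"units",(d/.2).round(3),"spin",((h-yaw)/(np.pi/4)).round(3))
E
python3 - <<'E'
from h import *
go(st(.05,-.05),.22,SY)
E
```

```text
at [ 0.2154 -0.5056  0.2184] yaw 23.08 units [ 2.708 -1.826 -0.004] spin 0.446
```

Call:
{"method": "move_arm", "body": {
  "deltas": [
    [1, 0.3, -0.2, 0, 0],
    [1, 0.6, -0.4, 0, 0],
    [1, 0.9, -0.6, 0, 0],
    [1, 0.9, -0.6, 0, 0]
  ],
  "squeeze": 20
}}

```text
t: 0.6
ee_pos: [0.3352, -0.3223, 0.2192]
orientation: [0.98, 0.201, 0.0, -0.0]
contact_force: [0.4, -0.6, 0.1]
grip_width: 0.0575
grasp_force: 0.0
```

Call:
{"method": "move_arm", "body": {
  "deltas": [
    [1, 0.3, -0.2, 0, 0],
    [1, 0.6, -0.4, 0, 0],
    [1, 0.9, -0.6, 0, 0],
    [1, 0.9, -0.6, 0, 0]
  ]
}}

```text
t: 1.1
ee_pos: [0.4536, -0.1412, 0.219]
orientation: [0.979, 0.202, -0.0, -0.0]
contact_force: [0.7, -0.5, 0.1]
grip_width: 0.0173
grasp_force: 0.0
```

Call:
{"method": "move_arm", "body": {
  "deltas": [
    [1, 0.3, -0.2, 0, 0.15],
    [1, 0.6, -0.4, 0, 0.3],
    [1, 0.9, -0.62, 0, 0.446],
    [1, 0.9, -0.62, 0, 0.446],
    [1, 0.9, -0.62, 0, 0.446],
    [1, 0.9, -0.62, 0, 0.446]
  ]
}}

```text
t: 1.85
ee_pos: [0.5692, 0.0399, 0.219]
orientation: [1.0, 0.026, -0.001, 0.0]
contact_force: [-0.4, -0.5, 0.1]
grip_width: 0.0003
grasp_force: 0.0
```

```bash
python3 - <<'E'
from h import *
print(ctrl.get_obs()["t"],ctrl.get_obs()["grip_width"])
go(st(.052,-.05),.119,SY)
s=snap("wrist"); save(s,"w1.png",k=1.5)
np.savez("w1.npz",**{k:s[k] for k in("im","K","T","P")})
P=s["P"];z=P[...,2]
q=P[(z>.105)&(z<.14)]; print(len(q),q.min(0),q.max(0))
q=P[(z>.016)&(z<.14)]; print(cv2.minAreaRect(q[:,:2].astype(np.float32)*1000))
E
```

```text
1.85 0.000341906447316835
at [0.5692 0.0399 0.219 ] yaw 2.99 units [ 0.018 -0.014  0.5  ] spin -0.0
14310 [ 0.48269459 -0.2384896   0.10500877] [0.71235831 0.27891815 0.13999686]
((527.2123413085938, 31.693756103515625), (380.96173095703125, 643.284912109375), 2.5822675228118896)
```

View pics/w1.png

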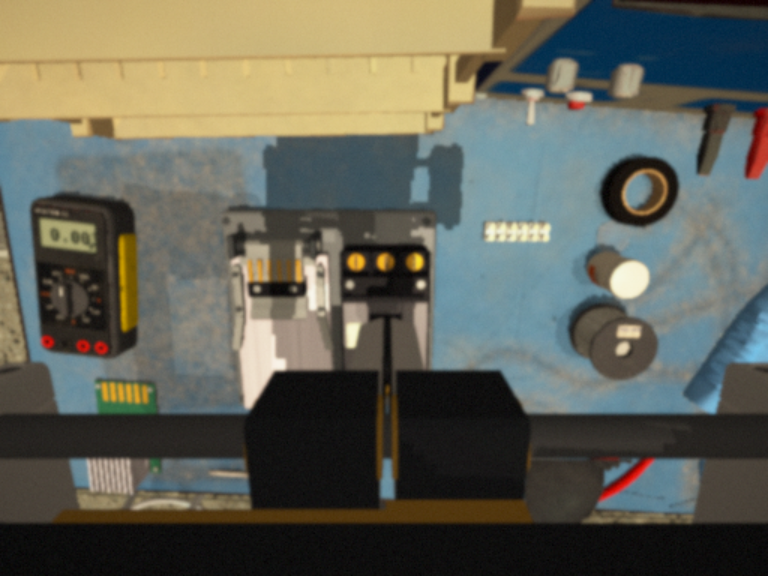

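The wrist view shows the closed fingers covering the toggle, with the nest at (275,320) and the module at (125,430). Before lowering I check clearance to the shelf.

```bash
python3 - <<'E'
from h import *
d=np.load("top0.npz"); P=d["P"].reshape(-1,3)
for a in np.arange(.03,.5,.05):
    q=P[(P[:,2]>a)&(P[:,2]<a+.05)&(abs(P[:,1]-.05)<.2)&(P[:,0]>.62)]
    if len(q): print(round(a,2),len(q),np.percentile(q[:,0],1).round(3))
w=np.load("w1.npz"); print(w["T"])
E
```

```text
0.03 439 0.681
0.08 573 0.672
0.13 1549 0.668
0.18 455 0.689
0.23 11870 0.673
0.28 5539 0.696
0.33 322 0.742
[[ 5.21810985e-02 -9.67802035e-01 -2.46244499e-01  6.39725834e-01]
 [-9.98637510e-01 -5.04445476e-02 -1.33593499e-02  4.46712912e-02]
 [ 5.07513651e-04  2.46606099e-01 -9.69115666e-01  3.83578190e-01]
 [ 0.00000000e+00  0.00000000e+00  0.00000000e+00  1.00000000e+00]]
```

Call:
{"method": "move_arm", "body": {
  "deltas": [
    [1, 0.01, 0, 0.25, 0],
    [1, 0.02, 0, 0.5, 0],
    [1, 0.02, 0, 0.5, 0],
    [1, 0.02, 0, 0.5, 0]
  ]
}}

```text
t: 2.4
ee_pos: [0.5745, 0.0399, 0.1217]
orientation: [1.0, 0.026, 0.001, 0.0]
contact_force: [0.6, 0.2, 0.2]
grip_width: 0.0006
grasp_force: 0.0
```

Call:
{"method": "move_arm", "body": {
  "deltas": [
    [1, -0.06, 0, 0.02, 0],
    [1, -0.12, 0, 0.02, 0],
    [1, -0.18, 0, 0.02, 0],
    [1, -0.24, 0, 0.02, 0],
    [1, -0.27, 0, 0.02, 0],
    [1, -0.27, 0, 0.02, 0],
    [1, -0.27, 0, 0.02, 0]
  ]
}}

```text
t: 3.28
ee_pos: [0.5193, 0.0379, 0.115]
orientation: [1.0, 0.026, -0.001, 0.0]
contact_force: [0.4, -0.8, -0.5]
grip_width: 0.0006
grasp_force: 0.0
```

Call:
{"method": "move_arm", "body": {
  "deltas": [
    [1, 0.15, 0, 0, 0],
    [1, 0.15, 0, -0.3, 0],
    [1, 0.15, 0, -0.5, 0],
    [1, 0.0, 0.4, -0.5, 0],
    [1, 0.0, 0.4, -0.5, 0]
  ]
}}

```text
t: 3.9
ee_pos: [0.5236, -0.0439, 0.2158]
orientation: [1.0, 0.026, -0.0, 0.001]
contact_force: [-0.2, -0.3, -0.9]
grip_width: 0.0003
grasp_force: 0.0
```

```bash
python3 - <<'E'
from h import *
for n in("scene","wrist"):
    s=snap(n); P=s["P"]; x,y,z=P[...,0],P[...,1],P[...,2]
    q=P[(z>.095)&(z<.14)&(abs(x-.52)<.06)&(abs(y-.04)<.03)]; print(n,len(q)); 
    if len(q): print(q.mean(0),q.min(0),q.max(0))
    save(s,n+"2.png",k=1.5)
go((.33,.30),.22,np.radians(1.35)); print(ctrl.get_obs()["t"])
E
```

```text
scene 63
[0.49872805 0.04320641 0.11612936] [0.49089716 0.0288407  0.0959898 ] [0.51505942 0.05184342 0.12770801]
wrist 652
[0.50213413 0.03749124 0.11291774] [0.48979457 0.02691943 0.09506615] [0.51282782 0.04981895 0.1252553 ]
at [ 0.5234 -0.0438  0.2151] yaw 2.81 units [-0.881 -1.764 -0.024] spin 0.032
4.0
```

Call:
{"method": "move_arm", "body": {
  "deltas": [
    [1, -0.2, -0.24, 0, 0],
    [0.6, -0.4, -0.48, 0, 0],
    [0, -0.6, -0.72, 0, 0],
    [0, -0.75, -0.9, 0, 0],
    [0, -0.75, -0.9, 0, 0]
  ]
}}

```text
t: 4.62
ee_pos: [0.363, 0.1325, 0.2155]
orientation: [1.0, 0.029, 0.0, -0.0]
contact_force: [-0.0, -0.6, 0.5]
grip_width: 0.0372
grasp_force: 0.0
```

Call:
{"method": "move_arm", "body": {
  "deltas": [
    [0, -0.2, -0.24, 0, 0.01],
    [0, -0.4, -0.48, 0, 0.02],
    [0, -0.55, -0.82, 0, 0.03],
    [0, -0.55, -0.82, 0, 0.03],
    [0, -0.55, -0.82, 0, 0.03],
    [0, -0.55, -0.82, 0, 0.03]
  ]
}}

```text
t: 5.38
ee_pos: [0.2474, 0.287, 0.2152]
orientation: [1.0, 0.013, -0.0, 0.001]
contact_force: [0.1, 0.9, -0.1]
grip_width: 0.0935
grasp_force: 0.0
```

```bash
python3 - <<'E'
from h import *
s=snap("wrist"); save(s,"w3.png",k=1.5); np.savez("w3.npz",**{k:s[k] for k in("im","K","T","P")})
P=s["P"]; x,y,z=P[...,0],P[...,1],P[...,2]
print("bench",np.nanmedian(z[(abs(x-.44)<.02)&(abs(y-.3)<.03)]), s["o"]["ee_pos"])
q=P[(z>.034)&(z<.05)&(x>.3)&(x<.38)&(y>.26)&(y<.34)]; print("sink top",len(q),q[:,2].mean(),cv2.minAreaRect(q[:,:2].astype(np.float32)*1000))
m=((z>.003)&(z<.05)&(x>.27)&(x<.46)&(y>.255)&(y<.345)).astype(np.uint8)
hsv=cv2.cvtColor(s["im"],cv2.COLOR_RGB2HSV); h,sa=hsv[...,0],hsv[...,1]
g=(h>15)&(h<85)&(sa>90)&(x>.345)&(x<.46)&(y>.25)&(y<.35)
g=cv2.morphologyEx(g.astype(np.uint8),cv2.MORPH_OPEN,np.ones((3,3))); pts=np.argwhere(g)[:,::-1]
w=np.array([ray(s,u,v,.006)[:2] for u,v in pts]); print("board",len(pts),cv2.minAreaRect(w.astype(np.float32)*1000)); print(cv2.boxPoints(cv2.minAreaRect(w.astype(np.float32)*1000)))
E
```

```text
bench 0.0013850052415777525 [0.24736065 0.28696339 0.21517912]
sink top 581 0.039098601553654515 ((347.5702819824219, 300.9449462890625), (39.8803596496582, 43.73212814331055), 89.2695541381836)
board 2074 ((386.2415466308594, 299.75128173828125), (58.763755798339844, 81.65462493896484), 89.27690124511719)
[[345.0467  270.887  ]
 [426.69482 269.85648]
 [427.4364  328.61557]
 [345.78827 329.6461 ]]
```

View pics/w3.png

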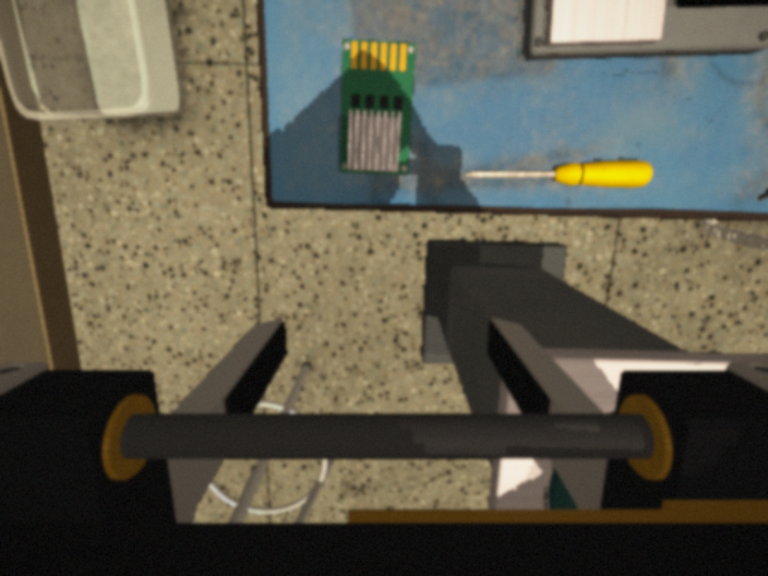

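The wrist view shows the module at (378,105), with its contacts pointing away from the robot and its sink at (375,140). I move over the sink now.

```bash
python3 - <<'E'
from h import *
go((.347,.300),.025,np.radians(-.6))
for n in("w1",):
    d=np.load(n+".npz"); P=d["P"]; x,y,z=P[...,0],P[...,1],P[...,2]
    m=((z>.014)&(z<.075)&(x>.40)&(x<.625)&(y>-.03)&(y<.21)).astype(np.uint8)
    nl,lab,st_,ce=cv2.connectedComponentsWithStats(m); i=1+np.argmax(st_[1:,4]); q=P[lab==i]
    print(cv2.boxPoints(cv2.minAreaRect(q[:,:2].astype(np.float32)*1000)))
    # white bed edges: plane z=.034
    hsv=cv2.cvtColor(d["im"],cv2.COLOR_RGB2HSV); b=(abs(z-.034)<.004)&(x>.42)&(x<.6)&(y>.06)&(y<.2); q=P[b]; print("bed",len(q),np.median(z[b]),cv2.boxPoints(cv2.minAreaRect(q[:,:2].astype(np.float32)*1000)))
    from h import st
    print("expected bed corners",[st(a,c).round(4) for a in(-.09,.058) for c in(0,.084)])
E
```

```text
at [0.2474 0.2869 0.2153] yaw 1.48 units [ 0.5   -0.054  0.951] spin 0.046
[[ 4.1804025e+02  1.7884671e+02]
 [ 4.2913037e+02 -1.0712161e+01]
 [ 6.1674353e+02  2.6416016e-01]
 [ 6.0565344e+02  1.8982303e+02]]
bed 2864 0.03338555362996029 [[422.6733   169.13931 ]
 [428.1766    53.274307]
 [595.78467   61.235306]
 [590.2814   177.10031 ]]
expected bed corners [array([0.4281, 0.0853]), array([0.4237, 0.1692]), array([0.5759, 0.093 ]), array([0.5715, 0.1769])]
```

Call:
{"method": "move_arm", "body": {
  "deltas": [
    [0, 0.25, -0.03, 0, 0.023],
    [0, 0.5, -0.054, 0, 0.046],
    [0, 0.5, -0.054, 0.25, 0.046],
    [0, 0.5, -0.054, 0.5, 0.046],
    [0, 0.5, -0.054, 0.7, 0.046],
    [0, 0.5, -0.054, 0.7, 0.046],
    [0, 0.5, -0.054, 0.7, 0.046]
  ]
}}

```text
t: 6.3
ee_pos: [0.3475, 0.3015, 0.0772]
orientation: [1.0, -0.004, 0.001, -0.001]
contact_force: [0.7, -0.3, -0.6]
grip_width: 0.094
grasp_force: 0.0
```

```bash
sed -i 's/SC=.*/SC=np.array([.5175,.0895]); SY=np.radians(3.1)/' h.py; python3 - <<'E'
from h import *
go((.347,.300),.025,np.radians(-.6)); s=snap("wrist"); save(s,"w4.png",k=1.5)
P=s["P"]; x,y,z=P[...,0],P[...,1],P[...,2]
hsv=cv2.cvtColor(s["im"],cv2.COLOR_RGB2HSV); h,sa=hsv[...,0],hsv[...,1]
g=((h>15)&(h<85)&(sa>90)).astype(np.uint8); g=cv2.morphologyEx(g,cv2.MORPH_OPEN,np.ones((3,3)))
nl,lab,st_,ce=cv2.connectedComponentsWithStats(g)
for i in range(1,nl):
    if st_[i,4]>200:
        pts=np.argwhere(lab==i)[:,::-1]; w=np.array([ray(s,u,v,.006)[:2] for u,v in pts]); print(st_[i],cv2.boxPoints(cv2.minAreaRect(w.astype(np.float32)*1000)).round(1).tolist())
E
```

```text
at [0.3475 0.3015 0.0772] yaw -0.51 units [-0.003  0.008  0.261] spin 0.002
[ 226  108   71  110 4743] [[331.70001220703125, 271.29998779296875], [426.1000061035156, 268.79998779296875], [427.70001220703125, 328.5], [333.29998779296875, 331.0]]
[  0 127  18  49 470] [[371.29998779296875, 513.7000122070312], [412.0, 504.0], [415.3999938964844, 518.2000122070312], [374.70001220703125, 527.9000244140625]]
[  0 188  24  54 479] [[306.70001220703125, 536.0999755859375], [359.20001220703125, 508.1000061035156], [367.3999938964844, 523.4000244140625], [314.79998779296875, 551.4000244140625]]
[ 15 202  15  23 212] [[326.3999938964844, 512.2000122070312], [347.70001220703125, 510.3999938964844], [348.79998779296875, 523.0], [327.5, 524.7999877929688]]
[ 432  209   80   26 1809] [[313.5, 68.9000015258789], [337.70001220703125, 68.69999694824219], [338.3999938964844, 144.1999969482422], [314.1000061035156, 144.39999389648438]]
[  66  262   37   59 1116] [[217.5, 471.8999938964844], [284.8999938964844, 449.8999938964844], [294.29998779296875, 478.5], [226.89999389648438, 500.6000061035156]]
[ 414  262   37   60 1103] [[215.1999969482422, 138.0], [223.10000610351562, 108.0999984741211], [290.8999938964844, 126.0], [283.0, 155.89999389648438]]
[ 233  332  279   18 3298] [[185.0, 41.29999923706055], [205.89999389648438, 41.20000076293945], [208.10000610351562, 329.5], [187.1999969482422, 329.6000061035156]]
```

View pics/w4.png

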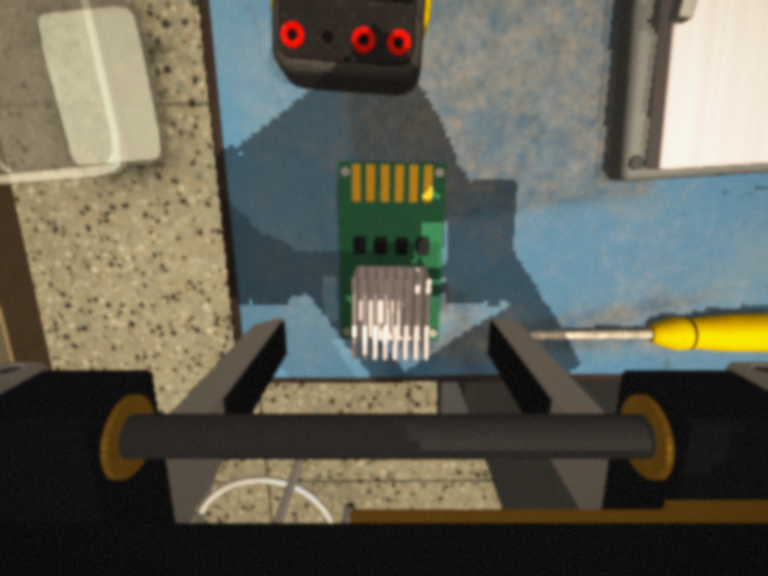

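The module sits centred between the fingers, with its sink at (392,310). The screwdriver lies just to the right, so I narrow the fingers before descending.

Call:
{"method": "move_arm", "body": {
  "deltas": [
    [0.3, 0, 0, 0, 0],
    [0.3, 0, 0.006, 0, 0],
    [0.3, 0, 0.006, 0.1, 0],
    [0.3, 0, 0.006, 0.2, 0],
    [0.3, 0, 0.006, 0.26, 0],
    [0.3, 0, 0.006, 0.26, 0],
    [1, 0, 0.006, 0.26, 0],
    [1, 0, 0.006, 0.26, 0],
    [1, 0, 0.006, 0.26, 0],
    [1, 0, 0.006, 0.26, 0]
  ],
  "squeeze": 30
}}

```text
t: 7.6
ee_pos: [0.3463, 0.3004, 0.0241]
orientation: [1.0, -0.004, 0.0, 0.0]
contact_force: [0.4, -0.7, 2.5]
grip_width: 0.0398
grasp_force: 29.9
```

Call:
{"method": "move_arm", "body": {
  "deltas": [
    [1, 0, 0, 0, 0],
    [1, 0, 0, -0.02, 0],
    [1, 0, 0, -0.2, 0],
    [1, 0, 0, -0.4, 0],
    [1, 0, 0, -0.6, 0],
    [1, 0, 0, -0.6, 0],
    [1, 0, 0, -0.6, 0]
  ]
}}

```text
t: 8.48
ee_pos: [0.3448, 0.2998, 0.1412]
orientation: [1.0, -0.004, -0.002, 0.001]
contact_force: [-0.4, 0.5, -3.2]
grip_width: 0.04
grasp_force: 29.9
```

```bash
python3 - <<'E'
from h import *
s=snap("wrist"); save(s,"w5.png",k=1.5); P=s["P"]; x,y,z=P[...,0],P[...,1],P[...,2]; o=s["o"]; print(o["t"],o["ee_pos"],o["contact_force"])
hsv=cv2.cvtColor(s["im"],cv2.COLOR_RGB2HSV); h,sa=hsv[...,0],hsv[...,1]
M=R.from_quat(o["orientation"]).as_matrix(); Q=(P-o["ee_pos"])@M   # tool frame
g=((h>15)&(h<85)&(sa>90)&(abs(Q[...,2]-.02)<.02)&(abs(Q[...,1])<.04)&(Q[...,0]>0)&(Q[...,0]<.1)).astype(np.uint8)
q=Q[g>0]; print(len(q),cv2.boxPoints(cv2.minAreaRect(q[:,:2].astype(np.float32)*1000)).tolist())
A=np.c_[q[:,:2],np.ones(len(q))]; print("plane z slopes",np.linalg.lstsq(A,q[:,2],rcond=None)[0])
# target: origin at station x=-62, y=42 -> sink point
go(st(-.065-.028,.042),.15,SY)
E
```

```text
8.475 [0.3447935  0.29979035 0.14116823] [-0.39393026  0.53869337 -3.19644904]
7425 [[6.122901916503906, 28.976804733276367], [7.224334716796875, -31.234888076782227], [81.54493713378906, -29.8753604888916], [80.4435043334961, 30.336332321166992]]
plane z slopes [0.0003003  0.00048011 0.01862199]
at [0.3445 0.2995 0.1406] yaw -0.41 units [ 0.395  0.863 -0.046] spin -0.078
```

Call:
{"method": "move_arm", "body": {
  "deltas": [
    [1, 0.1, 0.22, 0, -0.02],
    [1, 0.2, 0.44, 0, -0.04],
    [1, 0.3, 0.65, 0, -0.06],
    [1, 0.395, 0.863, 0, -0.08],
    [1, 0.395, 0.863, 0, -0.08],
    [1, 0.395, 0.863, 0, -0.08],
    [1, 0.395, 0.863, 0, -0.08]
  ]
}}

```text
t: 9.4
ee_pos: [0.4228, 0.1281, 0.1425]
orientation: [1.0, 0.029, -0.001, -0.0]
contact_force: [-0.6, -0.1, -2.6]
grip_width: 0.0401
grasp_force: 29.9
```

```bash
python3 - <<'E'
from h import *
go(st(-.093,.042),.0625,SY)
s=snap("wrist"); save(s,"w6.png",crop=(130,60,420,300),k=2.6); P=s["P"]; x,y,z=P[...,0],P[...,1],P[...,2]; o=s["o"]
# guides: points z ~ .042 in straight part, station frame
S=np.c_[np.cos(SY),np.sin(SY)],; c,sn=np.cos(SY),np.sin(SY)
X=(x-SC[0])*c+(y-SC[1])*sn; Y=-(x-SC[0])*sn+(y-SC[1])*c
for a in(-.02,-.01,0.,.01,.02,.03,.04):
    m=(abs(X-a)<.003)&(z>.038)&(z<.047)&(Y>0)&(Y<.09); yy=Y[m]
    L=yy[yy>.06]; Rr=yy[yy<.025]; print(a,"L",L.min().round(4) if len(L) else 0,L.max().round(4) if len(L) else 0,"R",Rr.min().round(4) if len(Rr) else 0,Rr.max().round(4) if len(Rr) else 0)
m=(X>-.12)&(X<-.0)&(z>.08)&(z<.13)&(Y>0)&(Y<.09); q=np.c_[X[m],Y[m]]; print("module",cv2.boxPoints(cv2.minAreaRect(q.astype(np.float32)*1000)).tolist(),np.median(z[m]))
E
```

```text
at [0.4228 0.1281 0.1425] yaw 3.28 units [-0.002  0.009  0.4  ] spin 0.004
-0.02 L 0 0 R 0 0
-0.01 L 0 0 R 0 0
0.0 L 0.075 0.0826 R 0.0024 0.0101
0.01 L 0.0608 0.0814 R 0.0037 0.0243
0.02 L 0.06 0.0812 R 0.0033 0.0243
0.03 L 0.0743 0.0807 R 0.0037 0.0104
0.04 L 0.0742 0.0814 R 0.0031 0.0103
module [[-113.5451889038086, 15.035627365112305], [-11.000736236572266, 13.879552841186523], [-10.321098327636719, 74.1634521484375], [-112.86555480957031, 75.31952667236328]] 0.12388183583030417
```

View pics/w6.png

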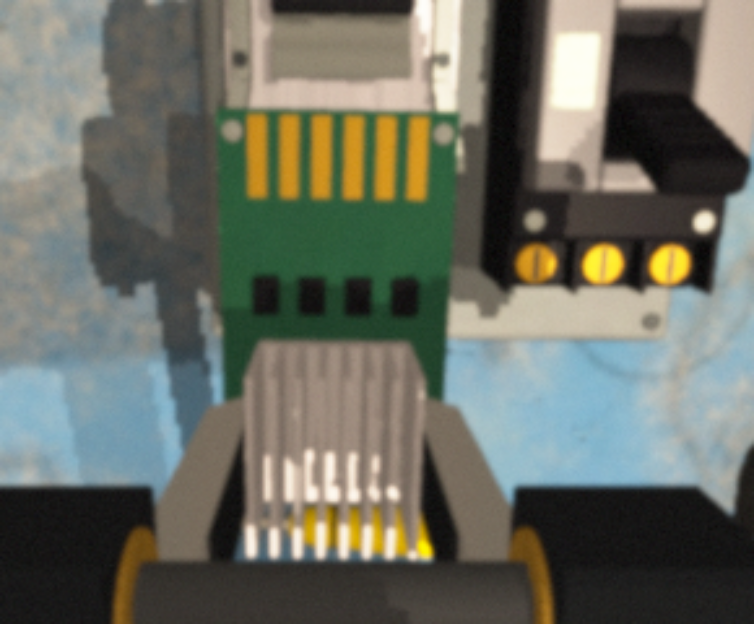

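The module is over the bed, about 2 mm left of the guides' centre and turned about 0.6°. I correct both while lowering.

Call:
{"method": "move_arm", "body": {
  "deltas": [
    [1, 0, 0.009, 0.1, -0.013],
    [1, 0, 0.009, 0.2, -0.013],
    [1, 0, 0.009, 0.3, -0.013],
    [1, 0, 0.009, 0.36, -0.013],
    [1, 0, 0.009, 0.38, -0.013],
    [1, 0, 0.009, 0.38, -0.013],
    [1, 0, 0.009, 0.38, -0.013]
  ]
}}

```text
t: 10.32
ee_pos: [0.4244, 0.1256, 0.0683]
orientation: [0.999, 0.033, 0.001, -0.0]
contact_force: [0.3, 0.5, -2.4]
grip_width: 0.0398
grasp_force: 29.9
```

Call:
{"method": "move_arm", "body": {
  "deltas": [
    [1, 0, 0, 0.01, 0],
    [1, 0, 0, 0.02, 0],
    [1, 0, 0, 0.03, 0],
    [1, 0, 0, 0.03, 0]
  ]
}}

```text
t: 10.82
ee_pos: [0.4235, 0.1254, 0.0612]
orientation: [0.999, 0.033, -0.0, 0.0]
contact_force: [-0.2, -0.6, -3.6]
grip_width: 0.0398
grasp_force: 29.9
```

```bash
cat >> h.py <<'E'
def mod():
    s=snap("wrist"); P=s["P"]; x,y,z=P[...,0],P[...,1],P[...,2]; o=s["o"]
    c,sn=np.cos(SY),np.sin(SY); X=(x-SC[0])*c+(y-SC[1])*sn; Y=-(x-SC[0])*sn+(y-SC[1])*c
    hsv=cv2.cvtColor(s["im"],cv2.COLOR_RGB2HSV); h,sa=hsv[...,0],hsv[...,1]
    g=((h>40)&(h<85)&(sa>90)&(X>-.15)&(X<.06)&(Y>0)&(Y<.09)&(z<.06)).astype(np.uint8); g=cv2.morphologyEx(g,cv2.MORPH_OPEN,np.ones((3,3)))>0
    q=np.c_[X[g],Y[g]]; print("t",o["t"],"F",o["contact_force"].round(1),"green",cv2.boxPoints(cv2.minAreaRect(q.astype(np.float32)*1000)).round(1).tolist(),"z",np.median(z[g]).round(4))
    A=np.c_[q,np.ones(len(q))]; print(" slopes",np.linalg.lstsq(A,z[g],rcond=None)[0].round(3)); return s
E
python3 - <<'E'
from h import *
mod(); go(st(-.093,.042),.0586,SY)
E
```

```text
t 10.825 F [-0.2 -0.6 -3.6] green [[-84.5999984741211, 12.699999809265137], [-11.399999618530273, 12.5], [-11.300000190734863, 70.69999694824219], [-84.5, 70.9000015258789]] z 0.0424
 slopes [-0.004  0.     0.042]
at [0.4237 0.1254 0.0613] yaw 3.77 units [-0.006 -0.006  0.013] spin 0.015
```

Call:
{"method": "move_arm", "body": {
  "deltas": [
    [1, 0, 0, 0.005, 0],
    [1, 0, 0, 0.01, 0],
    [1, 0, 0, 0.01, 0]
  ]
}}

```text
t: 11.25
ee_pos: [0.4237, 0.1254, 0.0593]
orientation: [0.999, 0.033, -0.0, 0.0]
contact_force: [0.5, -0.2, -3.3]
grip_width: 0.0398
grasp_force: 29.9
```

Call:
{"method": "move_arm", "body": {
  "deltas": [
    [1, 0, 0, 0.003, 0],
    [1, 0, 0, 0.003, 0]
  ]
}}

```text
t: 11.5
ee_pos: [0.4237, 0.1254, 0.0588]
orientation: [0.999, 0.033, -0.0, 0.0]
contact_force: [-0.1, -0.1, -1.7]
grip_width: 0.0397
grasp_force: 29.9
```

Call:
{"method": "move_arm", "body": {
  "deltas": [
    [1, 0.04, 0, 0, 0],
    [1, 0.08, 0, 0, 0],
    [1, 0.12, 0.001, 0, 0],
    [1, 0.15, 0.001, 0, 0],
    [1, 0.15, 0.001, 0, 0]
  ]
}}

```text
t: 12.12
ee_pos: [0.454, 0.1271, 0.0586]
orientation: [0.999, 0.033, -0.0, 0.0]
contact_force: [0.1, 0.9, -2.8]
grip_width: 0.0398
grasp_force: 29.9
```

Call:
{"method": "move_arm", "body": {
  "deltas": [
    [1, 0.02, 0, 0, 0],
    [1, 0.04, 0, 0, 0],
    [1, 0.06, 0.001, 0, 0],
    [1, 0.08, 0.001, 0, 0],
    [1, 0.1, 0.001, 0, 0],
    [1, 0.1, 0.001, 0, 0]
  ]
}}

```text
t: 12.88
ee_pos: [0.4736, 0.1283, 0.0584]
orientation: [0.999, 0.033, -0.0, 0.0]
contact_force: [-1.2, 0.9, -3.8]
grip_width: 0.0405
grasp_force: 29.9
```

```bash
python3 - <<'E'
from h import *
s=mod(); save(s,"w7.png",crop=(130,60,420,300),k=2.6); go(st(-.031,.042),.0586,SY)
E
```

```text
t 12.875 F [-1.2  0.9 -3.8] green [[-34.099998474121094, 70.9000015258789], [-33.900001525878906, 12.600000381469727], [31.399999618530273, 12.899999618530273], [31.200000762939453, 71.0999984741211]] z 0.0396
 slopes [0.002 0.001 0.04 ]
at [0.4736 0.1283 0.0584] yaw 3.77 units [ 0.054 -0.004 -0.001] spin 0.015
```

Call:
{"method": "move_arm", "body": {
  "deltas": [
    [1, 0.015, 0, 0, 0],
    [1, 0.03, 0, 0, 0],
    [1, 0.045, 0, 0, 0],
    [1, 0.05, 0, 0, 0],
    [1, 0.05, 0, 0, 0]
  ]
}}

```text
t: 13.55
ee_pos: [0.4825, 0.1288, 0.0585]
orientation: [0.999, 0.033, -0.002, 0.0]
contact_force: [-5.8, -1.1, -2.6]
grip_width: 0.0398
grasp_force: 29.9
```

Call:
{"method": "move_arm", "body": {
  "deltas": [
    [1, 0.005, 0, 0, 0],
    [1, 0.01, 0, 0, 0],
    [1, 0.01, 0, 0, 0]
  ]
}}

```text
t: 13.92
ee_pos: [0.4825, 0.1288, 0.0586]
orientation: [0.999, 0.033, -0.004, 0.0]
contact_force: [-12.0, -1.4, 1.6]
grip_width: 0.0399
grasp_force: 29.9
```

```bash
python3 - <<'E'
from h import *
s=mod(); save(s,"w8.png",crop=(130,60,420,300),k=2.6); go(st(-.031,.042),.0586,SY)
E
```

```text
t 13.925 F [-12.   -1.4   1.6] green [[-25.5, 70.80000305175781], [-25.100000381469727, 12.300000190734863], [47.5, 12.800000190734863], [47.20000076293945, 71.30000305175781]] z 0.0397
 slopes [0.004 0.003 0.04 ]
at [0.4825 0.1288 0.0586] yaw 3.79 units [ 0.009 -0.004 -0.   ] spin 0.015
```

View pics/w8.png

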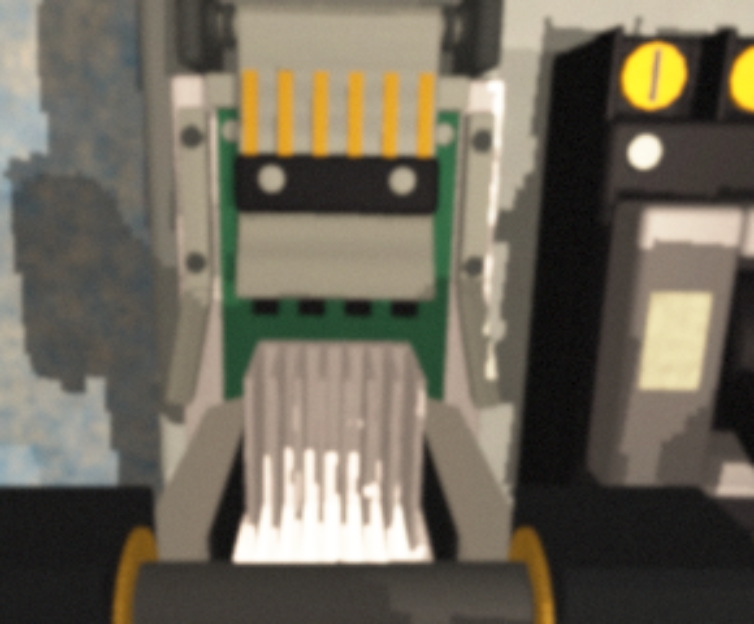

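The board lies under the nose with its leading edge against the stop, at about (340,95), and the 12 N reaction confirms it. I release with a partial opening and lift.

Call:
{"method": "move_arm", "body": {
  "deltas": [
    [1, 0, 0, 0, 0],
    [0.5, 0, 0, 0, 0],
    [0.42, 0, 0, 0, 0],
    [0.42, 0, 0, 0, 0],
    [0.42, 0, 0, 0, 0]
  ]
}}

```text
t: 14.6
ee_pos: [0.4864, 0.1292, 0.0594]
orientation: [0.999, 0.033, 0.001, -0.0]
contact_force: [0.2, -1.2, -0.4]
grip_width: 0.0545
grasp_force: 0.0
```

Call:
{"method": "move_arm", "body": {
  "deltas": [
    [0.42, 0, 0, -0.05, 0],
    [0.42, 0, 0, -0.2, 0],
    [0.42, 0, 0, -0.4, 0],
    [0.42, 0, 0, -0.6, 0],
    [0.42, -0.1, 0, -0.7, 0],
    [0.42, -0.1, 0, -0.7, 0]
  ]
}}

```text
t: 15.35
ee_pos: [0.4666, 0.1281, 0.2019]
orientation: [0.999, 0.033, 0.003, -0.0]
contact_force: [-0.1, 0.2, 0.4]
grip_width: 0.0545
grasp_force: 0.0
```

```bash
python3 - <<'E'
from h import *
s=mod(); P=s["P"]; x,y,z=P[...,0],P[...,1],P[...,2]
q=P[(z>.095)&(z<.14)&(abs(x-.52)<.06)&(abs(y-.04)<.03)]; print("toggle",q.mean(0),q.min(0),q.max(0))
save(s,"w9.png",k=1.5); go(st(-.052,-.05),.19,SY)
E
```

```text
t 15.35 F [-0.1  0.2  0.4] green [[-46.70000076293945, 69.9000015258789], [-46.20000076293945, 13.100000381469727], [38.099998474121094, 13.800000190734863], [37.599998474121094, 70.69999694824219]] z 0.0394
 slopes [0.021 0.011 0.039]
toggle [0.50094592 0.041011   0.11374171] [0.48902126 0.02792145 0.0950403 ] [0.51256593 0.05112169 0.12465793]
at [0.4662 0.1279 0.1999] yaw 3.78 units [-0.02   0.456  0.049] spin 0.015
```

View pics/w9.png

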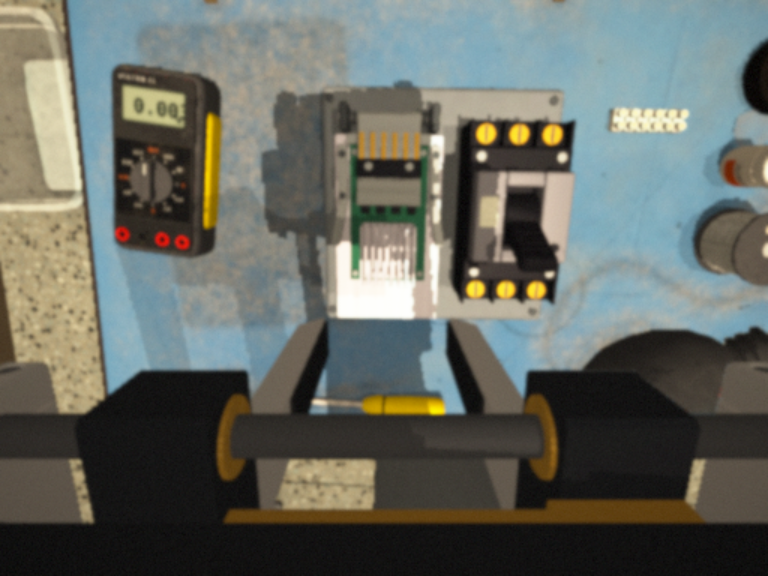

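The module lies between the guides with the arm on it, around (390,200), and the toggle is still off, around (530,235). I check the board's leading and trailing edges more exactly.

```bash
python3 - <<'E'
from h import *
s=snap("wrist"); hsv=cv2.cvtColor(s["im"],cv2.COLOR_RGB2HSV)
g=((hsv[...,0]>40)&(hsv[...,0]<95)&(hsv[...,1]>70)).astype(np.uint8); g[:,:225]=0; g[:,292:]=0; g[:85]=0; g[195:]=0
c,sn=np.cos(SY),np.sin(SY)
pts=np.argwhere(g)[:,::-1]; W=np.array([ray(s,u,v,.040)[:2]-SC for u,v in pts]); S=W@np.array([[c,-sn],[sn,c]])
print(cv2.boxPoints(cv2.minAreaRect(S.astype(np.float32)*1000)).round(1).tolist())
for lo,hi in((.012,.018),(.066,.072)):
    m=(S[:,1]>lo)&(S[:,1]<hi); print(S[m,0].min(),S[m,0].max())
P=s["P"]; X=(P[...,0]-SC[0])*c+(P[...,1]-SC[1])*sn; Y=-(P[...,0]-SC[0])*sn+(P[...,1]-SC[1])*c
k=(g>0)
for lo,hi in((-.05,-.03),(-.03,-.01),(0,.02),(.03,.045)):
    m=k&(X>lo)&(X<hi)&((Y>.066)|(Y<.018)); print(lo,m.sum(),np.median(P[...,2][m]).round(4))
m=(X>-.045)&(X<-.01)&(abs(Y-.042)<.015)&(P[...,2]>.06); print("sink",m.sum(),np.median(P[...,2][m]))
E
```

```text
[[-48.70000076293945, 13.5], [46.79999923706055, 12.600000381469727], [47.29999923706055, 70.0], [-48.099998474121094, 70.9000015258789]]
-0.04758043407668413 0.04676630154753205
-0.04817345348990271 0.047206913942413255
-0.05 110 0.0393
-0.03 121 0.0394
0 101 0.0393
0.03 62 0.0393
sink 10301 0.3160034812044346
```

The board is flat and home, with the edges unchanged after release. Next is throwing the breaker on.

Call:
{"method": "move_arm", "body": {
  "deltas": [
    [1, -0.02, 0.15, 0, 0.015],
    [1, -0.03, 0.3, 0, 0.015],
    [1, -0.03, 0.456, 0, 0.015],
    [1, -0.03, 0.456, 0, 0.015],
    [1, -0.03, 0.456, 0, 0.015],
    [1, -0.03, 0.456, 0.2, 0.015],
    [1, -0.03, 0.456, 0.41, 0.015],
    [1, -0.03, 0.456, 0.41, 0.015],
    [1, -0.03, 0.456, 0.41, 0.015]
  ]
}}

```text
t: 16.58
ee_pos: [0.4665, 0.0371, 0.1182]
orientation: [1.0, 0.028, 0.001, -0.0]
contact_force: [0.1, -0.6, -0.3]
grip_width: 0.0003
grasp_force: 0.0
```

```bash
python3 - <<'E'
from h import *
o=ctrl.get_obs(); print(o["t"],o["contact_force"],o["grip_width"]); go(st(-.003,-.05),.115,SY)
E
```

```text
16.575 [ 0.10070508 -0.5617325  -0.33427873] 0.0003065703199976997
at [0.4665 0.0371 0.1182] yaw 3.16 units [0.254 0.002 0.016] spin 0.001
```

Call:
{"method": "move_arm", "body": {
  "deltas": [
    [1, 0.06, 0, 0.016, 0],
    [1, 0.12, 0, 0.016, 0],
    [1, 0.18, 0, 0.016, 0],
    [1, 0.24, 0, 0.016, 0],
    [1, 0.265, 0, 0.016, 0],
    [1, 0.265, 0, 0.016, 0],
    [1, 0.265, 0, 0.016, 0]
  ]
}}

```text
t: 17.45
ee_pos: [0.5186, 0.0392, 0.1138]
orientation: [1.0, 0.027, 0.0, 0.0]
contact_force: [-1.4, -1.5, 1.8]
grip_width: 0.0002
grasp_force: 1.1
```

Call:
{"method": "move_arm", "body": {
  "deltas": [
    [1, -0.12, 0, 0, 0],
    [1, -0.15, 0, -0.2, 0],
    [1, -0.35, 0, -0.45, 0],
    [1, -0.45, 0, -0.5, 0],
    [1, -0.45, 0, -0.5, 0],
    [1, -0.45, 0, -0.5, 0]
  ]
}}

```text
t: 18.2
ee_pos: [0.4289, 0.0345, 0.2127]
orientation: [1.0, 0.027, -0.0, -0.0]
contact_force: [-0.1, -0.1, -0.5]
grip_width: 0.0006
grasp_force: 0.0
```

```bash
python3 - <<'E'
from h import *
s=mod(); P=s["P"]; x,y,z=P[...,0],P[...,1],P[...,2]; print(s["o"]["ee_pos"])
q=P[(z>.095)&(z<.14)&(abs(x-.52)<.06)&(abs(y-.04)<.03)]; print("toggle",q.mean(0),q.min(0),q.max(0))
s2=snap("scene"); P=s2["P"]; x,y,z=P[...,0],P[...,1],P[...,2]
q=P[(z>.095)&(z<.14)&(abs(x-.52)<.06)&(abs(y-.04)<.03)]; print("toggle",q.mean(0),q.min(0),q.max(0))
save(s,"w10.png",k=1.5)
E
```

```text
t 18.2 F [-0.1 -0.1 -0.5] green [[-47.70000076293945, 13.899999618530273], [38.29999923706055, 12.600000381469727], [39.20000076293945, 69.19999694824219], [-46.79999923706055, 70.5]] z 0.0393
 slopes [ 0.003 -0.002  0.04 ]
[0.4289376  0.03446405 0.21269307]
toggle [0.53689172 0.04074426 0.11453289] [0.52481963 0.02909956 0.09503635] [0.5490193  0.05202886 0.12538724]
toggle [0.53749908 0.0427749  0.11192926] [0.52509343 0.02955917 0.09504639] [0.55169719 0.05288842 0.1271089 ]
```

View pics/w10.png

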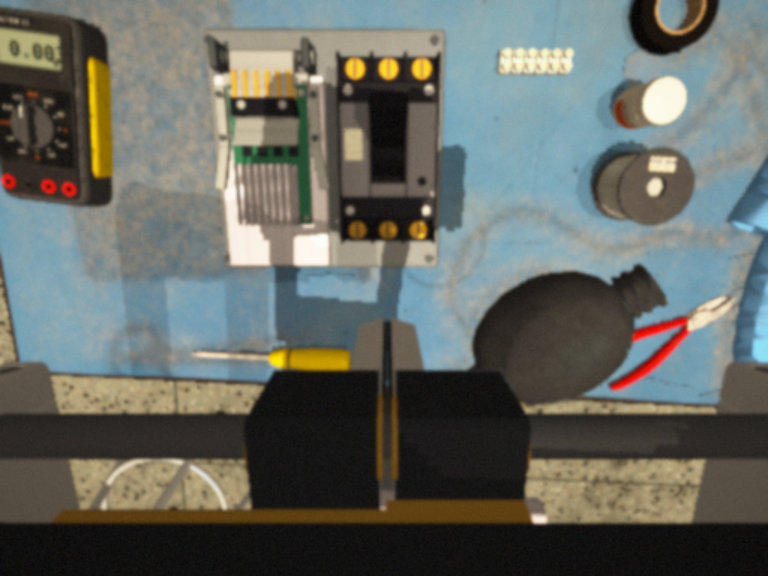

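The toggle leans away again near (388,130), so it is on. The module sits home at (268,150), and the gripper is clear of everything.

```bash
python3 -c "
from cell import ctrl
print(ctrl.sign_off())"
```

```text
the job is handed in; nothing more can be done
None
```

I handed the job in at about 18 s of the 51 s allowed; no verdict came back, but in the last images the module is flat and home against the stop under the contact arm, the breaker is back on, and the arm is clear.

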